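# Call a helper and point out the missed bowl

### The job

One of the four white bowls on the serving counter was given no biscuits: call a helper by pressing the counter bell fully down and letting it up, then point at the middle of the empty bowl, fingertips about 3 cm above its rim, for two seconds. Then point in the same way, about 3 cm above the middle of the long biscuit packet, for two seconds, and finish with the hand clear. Touch and move nothing but the bell, do not point at the other bowls, and pass at least 8 cm above them on the way.

Things in the scene. Friction and masses are not known exactly. Their poses are not given: they have to be found in the camera images.
- bowl_empty: Open round white foam bowl, 120 mm across the rim, 42 mm high, loose, very light; origin at the centre of its underside, z up. The only one of the four bowls with nothing in it; the four stand in a loose row across the counter, in any order.
- bowl_a: Open round white foam bowl, 120 mm across the rim, 42 mm high, loose, very light; origin at the centre of its underside, z up. It holds a small stack of biscuits; to be left alone.
- bowl_b: Open round white foam bowl, 120 mm across the rim, 42 mm high, loose, very light; origin at the centre of its underside, z up. It holds a small stack of biscuits; to be left alone.
- bowl_c: Open round white foam bowl, 120 mm across the rim, 42 mm high, loose, very light; origin at the centre of its underside, z up. It holds a small stack of biscuits; to be left alone.
- portion_a: Small square stack of three brown biscuits, 38 x 38 x 18 mm, lying in the middle of bowl_a; origin at the centre of its underside.
- portion_b: Small square stack of three brown biscuits, 38 x 38 x 18 mm, lying in the middle of bowl_b; origin at the centre of its underside.
- portion_c: Small square stack of three brown biscuits, 38 x 38 x 18 mm, lying in the middle of bowl_c; origin at the centre of its underside.
- packet: Long packet of biscuits lying flat on the counter nearer the robot than the bowls, 170 mm long (its own y), 45 mm wide (its own x), 35 mm high, loose; origin at the centre of its underside, so its middle is straight above the origin.
- bell (a joint): Travel of the bell's plunger, m: 0 up (at rest), 0.006 fully down. A spring pushes it back up: about 2 N to start, 4 N fully down.
- bell_top (a point): Centre of the top face of the bell's plunger, 64 mm above the counter at rest; it moves down with the plunger. The plunger is a steel disc 22 mm across that stands 20 mm proud of a domed steel counter bell (88 mm across at its black foot, dome 44 mm high), which is fixed to the counter. It is pressed straight down.
- cup: Dark paper cup with a white rim, 80 mm across the mouth, 105 mm high, standing near the bell and the packet, loose; origin at the centre of its underside. A bystander.
- jug: Blue plastic mug-like jug, 100 mm across, 130 mm high, with a handle on one side, standing to the robot's left of the bowls; origin at the centre of its underside. A bystander.
- jar: Amber glass jar with a steel lid, 72 mm across, 120 mm high, standing to the robot's right of the bowls; origin at the centre of its underside. A bystander.
Things that resemble listed ones, but are neither listed nor needed, are in the scene too. What is shaped like the portion_b but grey or red is not meant. What is shaped like the part that bears bell but pink is not meant.

How it is judged:
On the way, in this order (a step that is already met when the one before it is completed fails the run):
1. the bell's plunger is pressed fully down (value of joint bell above 0.0045 m), for 0.05 s.
2. the plunger is let up again (value of joint bell below 0.001 m), for 0.1 s.
3. the hand points at the middle of the empty bowl, close above it, and stays (horizontal distance between the grasp point and bowl_empty below 0.035 m and height (world z) of the grasp point between 0.05 and 0.13 m), for 1.7 s.
4. the hand points at the middle of the packet, close above it, and stays (horizontal distance between the grasp point and packet below 0.035 m and height (world z) of the grasp point between 0.045 and 0.125 m), for 1.7 s.
At the end, for the whole second after the job is handed in: Bell rung and its plunger up (1 mm); empty bowl, then packet, pointed at for 1.7 s each (within 35 mm of the middle, fingertips off it but at most about 7 cm above); bowls, biscuits, packet, cup, jug and jar within 10 mm of where they stood, upright, at rest (value of joint bell below 0.001 m and distance of each of bowl_a, bowl_b, bowl_c, bowl_empty, portion_a, portion_b, portion_c, packet, cup, jug, jar from where it was at the start of the episode below 0.01 m and angle between each of bowl_a, bowl_b, bowl_c, bowl_empty, portion_a, portion_b, portion_c, packet, cup, jug, jar's own z axis and vertical below 0.1 rad and linear speed of each of bowl_a, bowl_b, bowl_c, bowl_empty, portion_a, portion_b, portion_c, packet, cup, jug, jar below 0.02 m/s); the robot touches nothing.
It fails at once if the robot touches a bowl, biscuits, the packet or a bystander (contact force between any of the fingers, the arm and bowl_a above 0.3 N or contact force between any of the fingers, the arm and bowl_b above 0.3 N or contact force between any of the fingers, the arm and bowl_c above 0.3 N or contact force between any of the fingers, the arm and bowl_empty above 0.3 N or contact force between any of the fingers, the arm and portion_a above 0.3 N or contact force between any of the fingers, the arm and portion_b above 0.3 N or contact force between any of the fingers, the arm and portion_c above 0.3 N or contact force between any of the fingers, the arm and packet above 0.3 N or contact force between any of the fingers, the arm and cup above 0.3 N or contact force between any of the fingers, the arm and jug above 0.3 N or contact force between any of the fingers, the arm and jar above 0.3 N).
It fails at once if a bowl, the biscuits, the packet or a bystander is moved or lifted (over 10 mm) (distance of any of bowl_a, bowl_b, bowl_c, bowl_empty, portion_a, portion_b, portion_c, packet, cup, jug, jar from where it was at the start of the episode above 0.01 m).
It fails at once if the hand points at a bowl that has biscuits (grasp point within 30 mm of its middle and fingertips less than about 7 cm above its rim) ((horizontal distance between the grasp point and bowl_a below 0.03 m and height (world z) of the grasp point below 0.133 m) or (horizontal distance between the grasp point and bowl_b below 0.03 m and height (world z) of the grasp point below 0.133 m) or (horizontal distance between the grasp point and bowl_c below 0.03 m and height (world z) of the grasp point below 0.133 m)).
It also fails if it takes over 59 s, if anything falls off the work surface, if the arm or the gripper's body presses on something with over 40 N, if the wrist force passes 120 N, or if a joint passes its speed limit or range.

### The arm

A 6-joint arm with a two-finger parallel gripper is mounted at the origin on the work surface. World frame = base frame: x ahead of the robot, y to its left, z up, the work surface at z = 0. Lengths are in m, angles in rad, forces in N, time in s.
With the tool pointing down it reaches from about 0.275 to 0.875 m from the base axis. Payload 12.5 kg.
Tool frame: the origin (TCP) lies on the centre line of the jaws, within the pads' length; the fingertips stand r.finger_overhang ahead of it and the grasp point (between the pads) lies 3 mm ahead of it (r.finger_overhang is the distance from the TCP to the fingertips, in m); z points along the fingers, y is the direction in which the jaws open and shut (so a half turn about z gives the same grasp; the last joint's range is limited). The gripper opens to 85 mm and grips with 20 to 120 N. Pads are 22 mm wide; open, the fingers measure 114 mm over their backs; the gripper's body (76 mm by 85 mm) begins 54 mm behind the grasp point. The pads swing forward as they close: fully open they stand 13 mm farther back than shut.
Start: joints at [-1.325, 0.351, 1.652, -0, 1.139, -0.085], TCP at [0.179, -0.52, 0.219] pointing down, gripper open.
Joint ranges: [-2.75, 2.75], [-0.79, 2.1], [0.01, 2.65], [-1.57, 4.71], [0.07, 3.14], [-2.87, 2.87]. Speed limits (rad/s): [2.22, 2.22, 2.79, 3.14, 3.14, 3.14].

### API

Orientations are given as a unit quaternion [x, y, z, w].
In Python, from cell import r, optics gives the robot as it stands. The module is installed in compiled form; this text tells all that it offers. Calls block until the motion is done:
- r.move_to(position, orientation): joint-space move of the TCP to a pose.
- r.move_linear(position, rot=None, vel=0.15): straight line of the TCP; rot=None keeps the orientation; vel is the mean speed in m/s.
- r.set_joints(angles): joint-space move.
- r.set_gripper(opening, squeeze=None): opening from 0.0 (shut) to 1.0 (fully open); squeeze is the grip in N (None keeps the last); returns when the fingers have stopped.
- r.sleep(seconds).
- r.inverse_kinematics(position, orientation): joint angles nearest the present ones, or None.
- optics.get_image(name): name is "scene" or "top" or "wrist"; returns a dict with "pixels" (400x640x3 uint8, red, green, blue), "depth" (400x640 float32, m along the optical axis (not along the pixel's ray), 0 where there is no reading), "fx", "fy", "cx", "cy" (pixels), "D" ([k1, k2, p1, p2, k3] as OpenCV has them; the pictures are not rectified), "camera_from_world" (4x4, takes a point from world to camera coordinates); the wrist camera has in their place "mount" (4x4, takes a point from camera to tool coordinates, whose origin is the TCP and whose axes are the flange's). Camera axes: x right, y down, z forward; pixel columns grow to the right and rows downward; lengths in m; the calibration is good to about 2 mm. A picture is of the moment at which its call begins: read the wrist's pose just before it.
A pose or a line that the arm cannot do raises r.PlanningError and nothing moves.
- r.hand_in(): hands the job in, once; it reports no verdict.
Readings, each from a call of its own:
- r.current_t(): time.
- r.current_q(): joint angles.
- r.current_qvel(): joint speeds.
- r.current_effort(): joint torques, N m.
- r.current_tool_pos(): TCP position.
- r.current_ee_rot(): TCP orientation.
- r.current_contact_force(): force on the tool from outside, world axes, zero at the start.
- r.current_torque(): the same for the moment, N m.
- r.current_opening(): opening from 0.0 (shut) to 1.0 (fully open).
Only numpy, scipy, OpenCV 4.12 (cv2) and the standard library are available. Lean on these libraries where they do the work, as an engineer would, in place of code of your own. Each camera call takes 0.05 s, during which the arm holds its last target. There are 200 camera calls.

## Working session

There is one attempt and no reset: what is moved stays moved. The work goes in short steps, each a Python script; the robot and the scene stay as the last script left them, time stands still between calls to the robot, and variables do not carry over. Pictures are saved under pics/ and viewed, about 8 in all and at most 12, crops included, and the job is handed in when it is done.

```bash
mkdir -p pics; cat > h.py <<'E'
import numpy as np, cv2, pickle
from cell import r, optics
def grab(n,tag):
    d=optics.get_image(n); pickle.dump(d,open(f'pics/{tag}.pkl','wb'))
    cv2.imwrite(f'pics/{tag}.png',d['pixels'][:,:,::-1]); return d
def world(d):
    K=np.array([[d['fx'],0,d['cx']],[0,d['fy'],d['cy']],[0,0,1.]])
    v,u=np.mgrid[0:400,0:640]
    n=cv2.undistortPoints(np.stack([u,v],-1).reshape(-1,1,2).astype(float),K,np.array(d['D'],float)).reshape(400,640,2)
    z=d['depth'][...,None]; pc=np.concatenate([n*z,z],-1)
    T=np.linalg.inv(d['camera_from_world']); w=pc@T[:3,:3].T+T[:3,3]; w[d['depth']==0]=np.nan
    return w
E
python3 - <<'E'
from h import *
a=grab('top','top'); b=grab('scene','scene')
print(r.current_t(), r.finger_overhang, r.current_ee_rot(), r.current_tool_pos())
for d in(a,b): print(np.round(np.linalg.inv(d['camera_from_world'])[:3,3],3), np.round(d['D'],3), d['fx'])
E
```

```text
0.1 0.022 [ 9.86353070e-01  1.64643234e-01 -4.76648214e-05 -4.74284064e-04] [ 0.17858397 -0.51989461  0.21864266]
[ 0.417 -0.019  1.127] [-0.048  0.     0.     0.     0.   ] 426.36915508326086
[1.365 0.317 0.788] [-0.088  0.     0.     0.     0.   ] 382.0824319096956
```

View pics/top.png

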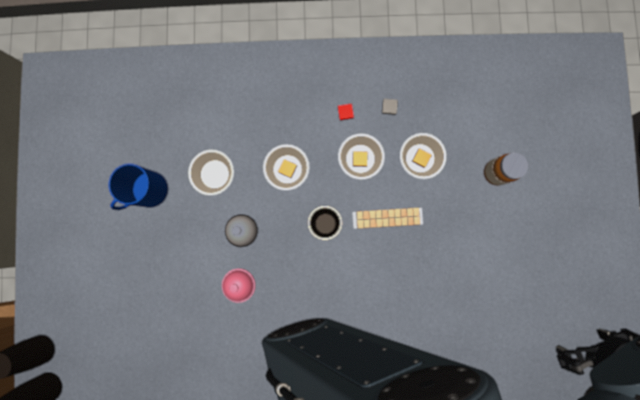

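View pics/scene.png

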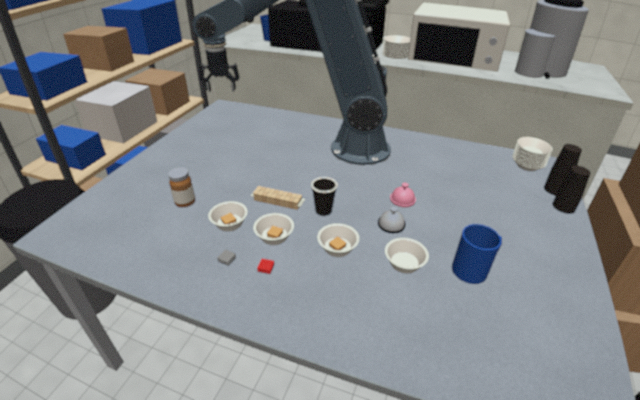

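The top view shows these candidates:
- **Bells:** grey steel bell at (241,230), which I choose, and a pink look-alike at (238,285).
- **Bowls:** the one at (211,172) is empty. Those at (286,167), (361,156) and (423,156) hold brown biscuits.
- **Others:** packet at (388,218), cup (325,222), jug (138,186), jar (505,168). The red and grey squares at (346,112) and (390,106) are decoys.

Next I measure them all and check the choice in one close crop.

```bash
python3 - <<'E'
from h import *
for t in('top','scene'):
    d=pickle.load(open(f'pics/{t}.pkl','rb')); w=world(d)
    pts={'top':dict(empty=(211,172),b2=(286,167),b3=(361,156),b4=(423,156),packet=(388,218),bell=(241,230),pink=(238,285),cup=(325,222),jug=(138,186),jar=(505,168)),
     'scene':dict(empty=(406,256),b2=(338,241),b3=(273,229),b4=(228,216),packet=(277,197),bell=(392,220),pink=(403,196),cup=(324,195),jug=(475,255),jar=(182,187))}[t]
    for k,(u,v) in pts.items():
        R=40; s=w[max(v-R,0):v+R,u-R:u+R].reshape(-1,3)
        c=w[v,u]
        rad={'packet':.1}.get(k,.07)
        m=(np.hypot(*(s[:,:2]-c[:2]).T)<rad)&(s[:,2]>.012)&(s[:,2]<.2)
        p=s[m]
        if not len(p): print(t,k,'none');continue
        hi=p[p[:,2]>p[:,2].max()-.010]
        print(t,k,'c',np.round(c,3),'bbox',np.round(p.min(0),3),np.round(p.max(0),3),'hi mean',np.round(hi.mean(0),3),'hi bboxmid',np.round((hi.min(0)+hi.max(0))/2,3),len(hi))
im=cv2.imread('pics/top.png')[130:310,180:450]; cv2.imwrite('pics/crop.png',cv2.resize(im,None,fx=2.9,fy=2.9,interpolation=cv2.INTER_CUBIC))
E
```

```text
top empty c [0.585 0.296 0.004] bbox [0.522 0.227 0.012] [0.638 0.346 0.049] hi mean [0.581 0.288 0.041] hi bboxmid [0.58  0.287 0.044] 353
top b2 c [0.589 0.092 0.026] bbox [0.529 0.033 0.012] [0.648 0.148 0.048] hi mean [0.588 0.093 0.041] hi bboxmid [0.588 0.09  0.043] 380
top b3 c [ 0.613 -0.105  0.021] bbox [ 0.552 -0.161  0.012] [ 0.668 -0.044  0.047] hi mean [ 0.612 -0.103  0.041] hi bboxmid [ 0.61  -0.102  0.042] 423
top b4 c [ 0.608 -0.267  0.024] bbox [ 0.548 -0.321  0.012] [ 0.666 -0.203  0.047] hi mean [ 0.609 -0.265  0.041] hi bboxmid [ 0.607 -0.262  0.042] 424
top packet c [ 0.449 -0.168  0.034] bbox [ 0.425 -0.258  0.014] [ 0.475 -0.077  0.041] hi mean [ 0.45  -0.167  0.035] hi bboxmid [ 0.45  -0.167  0.036] 1123
top bell c [0.428 0.208 0.047] bbox [0.389 0.173 0.012] [0.47  0.257 0.066] hi mean [0.428 0.216 0.063] hi bboxmid [0.428 0.216 0.062] 59
top pink c [0.289 0.218 0.042] bbox [0.242 0.186 0.012] [0.327 0.264 0.067] hi mean [0.284 0.225 0.063] hi bboxmid [0.284 0.225 0.063] 62
top cup c [ 0.443 -0.006  0.008] bbox [ 0.4   -0.046  0.013] [0.48  0.036 0.111] hi me
[... 1118 characters left out ...]
451 0.225 0.036] bbox [0.402 0.182 0.012] [0.471 0.26  0.069] hi mean [0.431 0.221 0.063] hi bboxmid [0.43  0.22  0.064] 32
scene pink c [0.311 0.234 0.033] bbox [0.268 0.192 0.012] [0.327 0.27  0.067] hi mean [0.289 0.23  0.062] hi bboxmid [0.289 0.23  0.062] 28
scene cup c [0.478 0.012 0.093] bbox [ 0.408 -0.04   0.012] [0.484 0.04  0.11 ] hi mean [0.458 0.005 0.105] hi bboxmid [0.447 0.    0.105] 84
scene jug c [0.595 0.46  0.105] bbox [0.538 0.418 0.012] [0.598 0.517 0.134] hi mean [0.581 0.464 0.129] hi bboxmid [0.568 0.467 0.129] 131
scene jar c [ 0.586 -0.434  0.081] bbox [ 0.531 -0.489  0.012] [ 0.603 -0.42   0.123] hi mean [ 0.566 -0.456  0.119] hi bboxmid [ 0.564 -0.458  0.118] 186
```

View pics/crop.png

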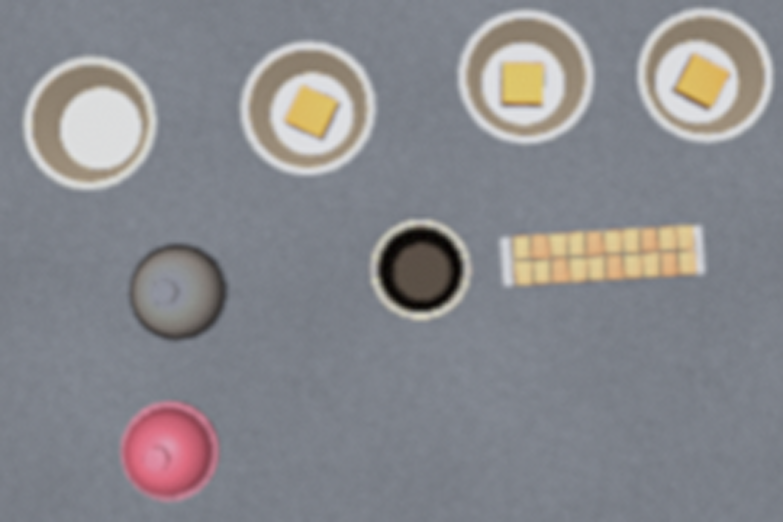

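The crop confirms it: the left bowl is empty, the other three hold brown stacks, and the grey bell is separate from the pink one. Heights match the description (bell 0.064, rims 0.042, packet 0.035). Next is closing the fingers, going above the bell and pressing with force feedback.

```bash
python3 - <<'E'
from h import *
Q=[1,0,0,0]; B=(0.429,0.217)
r.set_gripper(0.0); oh=r.finger_overhang; print('overhang',oh)
p=r.current_tool_pos(); r.move_linear([p[0],p[1],0.30])
r.move_to([*B,0.30],Q); r.move_linear([*B,0.15])
print(r.current_t(),r.current_tool_pos())
T0=r.current_tool_pos(); d=grab('wrist','wbell'); print(np.round(d['mount'],3))
r.move_linear([*B,0.072+oh],vel=.1); r.sleep(.3); f0=np.array(r.current_contact_force()); print('f0',np.round(f0,2))
for z in np.arange(0.070,0.0525,-0.001):
    r.move_linear([*B,z+oh],vel=.02); r.sleep(.1)
    f=np.array(r.current_contact_force())-f0; print(round(z,4),np.round(r.current_tool_pos()[2]-oh,4),np.round(f,2))
    if f[2]>9: break
r.sleep(.2)
r.move_linear([*B,0.15+oh],vel=.1); r.sleep(.3); print(r.current_t())
E
```

```text
overhang 0.022
5.45 [0.42944709 0.2171215  0.15071667]
[[-0.001 -0.95  -0.313  0.081]
 [ 1.    -0.001 -0.    -0.   ]
 [-0.    -0.313  0.95  -0.154]
 [ 0.     0.     0.     1.   ]]
f0 [-0.53  0.72 -0.01]
0.07 0.07 [ 0.77 -1.2  -0.28]
0.069 0.069 [ 1.09 -0.29  0.03]
0.068 0.068 [ 1.39 -0.6   0.53]
0.067 0.067 [ 1.09 -0.36  0.48]
0.066 0.066 [ 0.18 -0.3  -0.16]
0.065 0.065 [ 0.18 -0.72  0.92]
0.064 0.064 [ 0.6  -1.54  0.54]
0.063 0.063 [ 0.5  -0.82  0.18]
0.062 0.062 [ 0.88 -0.25  0.78]
0.061 0.061 [ 1.32 -0.79 -0.1 ]
0.06 0.06 [ 0.55 -0.13  0.16]
0.059 0.059 [ 0.73 -0.43  0.63]
0.058 0.058 [ 0.98 -1.93  0.62]
0.057 0.057 [ 1.33 -1.48 -0.54]
0.056 0.056 [ 0.55 -0.81 -0.19]
0.055 0.055 [ 0.9  -0.99 -0.84]
0.054 0.054 [ 0.43 -0.86 -0.01]
0.053 0.053 [ 0.3  -0.28  0.13]
14.425
```

View pics/wbell.png

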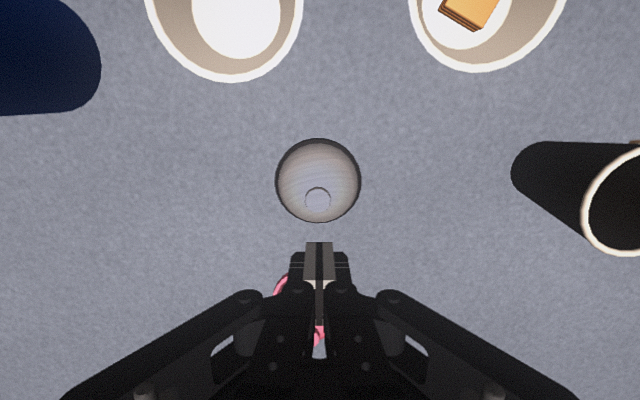

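No contact was felt, even at a nominal fingertip height of 53 mm. The wrist picture shows the steel plunger at (318,198) and the fingertips at (319,245). I measure both from its depth.

```bash
python3 - <<'E'
from h import *
d=pickle.load(open('pics/wbell.pkl','rb'))
from scipy.spatial.transform import Rotation as Ro
TW=np.eye(4); TW[:3,:3]=Ro.from_quat([1,0,0,0]).as_matrix(); TW[:3,3]=[0.42945,0.21712,0.15072]
M=TW@d['mount']; d['camera_from_world']=np.linalg.inv(M); w=world(d)
for u,v in[(318,198),(312,200),(324,200),(318,192),(318,205),(318,160),(318,230),(308,246),(330,246),(312,255),(328,255),(312,270),(328,270)]: print(u,v,np.round(w[v,u],4),round(float(d['depth'][v,u]),3))
m=(np.hypot(w[...,0]-.43,w[...,1]-.217)<.05)&(w[...,2]>.056)&(w[...,2]<.075); print('plunger',np.nanmean(w[m],0),w[m].min(0),w[m].max(0),m.sum())
m=(np.hypot(w[...,0]-.43,w[...,1]-.217)<.06)&(w[...,2]>.01)&(w[...,2]<.075); print('bell',w[m].min(0),w[m].max(0),m.sum())
m=(np.hypot(w[...,0]-.43,w[...,1]-.217)<.03)&(w[...,2]>.09); print('fingers',w[m].min(0),w[m].max(0),m.sum())
print(r.current_opening(), r.current_tool_pos(), r.current_q(), r.current_t())
E
```

```text
318 198 [0.4299 0.218  0.0635] 0.255
312 200 [0.4282 0.223  0.0637] 0.255
324 200 [0.4281 0.213  0.0636] 0.255
318 192 [0.4353 0.218  0.0643] 0.252
318 205 [0.4242 0.218  0.0649] 0.255
318 160 [0.4558 0.2181 0.0339] 0.275
318 230 [3.721e-01 2.183e-01 3.000e-04] 0.333
308 246 [0.4415 0.2226 0.1714] 0.149
330 246 [0.4412 0.2119 0.1709] 0.149
312 255 [0.4422 0.2204 0.1815] 0.139
328 255 [0.4413 0.2131 0.1798] 0.141
312 270 [0.4411 0.2202 0.1924] 0.129
328 270 [0.4426 0.2136 0.1948] 0.126
plunger [0.42882129 0.21881676 0.06320302] [0.4179366  0.2087789  0.05609132] [0.43837126 0.22897886 0.06552829] 514
bell [0.38934808 0.17992732 0.01001743] [0.46707859 0.2618829  0.06552829] 4922
fingers [0.41866699 0.18703783 0.16614974] [0.45126845 0.2468985  0.25779539] 20995
-0.004070659054692519 [0.42891496 0.21695844 0.17174944] [ 3.71421580e-01  2.85819876e-01  1.87493861e+00 -2.61907167e-05
  9.81312605e-01  1.94224800e+00] 14.425
```

```bash
python3 - <<'E'
from h import *
from scipy.spatial.transform import Rotation as Ro
p=np.array(r.current_tool_pos()); q=r.current_ee_rot(); print(p,q)
d=grab('scene','scene2'); w=world(d)
m=(np.hypot(w[...,0]-.43,w[...,1]-.217)<.05)&(w[...,2]>.09)&(w[...,2]<.3)
z=w[m][:,2]; print('scene lowest',np.round(np.sort(z)[:8],4)); 
for a in np.arange(.13,.27,.01):
    s=w[m][(z>=a)&(z<a+.01)]
    if len(s): print(round(a,2),len(s),np.round(s.min(0),3),np.round(s.max(0),3))
d=grab('wrist','w2'); TW=np.eye(4); TW[:3,:3]=Ro.from_quat(q).as_matrix(); TW[:3,3]=p
d['camera_from_world']=np.linalg.inv(TW@d['mount']); w=world(d)
m=(np.hypot(w[...,0]-.43,w[...,1]-.217)<.03)&(w[...,2]>.09); print('wrist lowest',np.sort(w[m][:,2])[:8])
im=cv2.imread('pics/scene2.png')[60:260,300:500]; cv2.imwrite('pics/s2c.png',cv2.resize(im,None,fx=3,fy=3,interpolation=cv2.INTER_CUBIC))
E
```

```text
[0.42891496 0.21695844 0.17174944] [ 9.99999971e-01 -7.76502196e-06 -2.18953216e-04  9.69659421e-05]
scene lowest [0.1864 0.1872 0.1875 0.1876 0.1884 0.1891 0.1893 0.1902]
0.18 7 [0.436 0.215 0.186] [0.441 0.225 0.189]
0.19 23 [0.433 0.207 0.19 ] [0.443 0.233 0.2  ]
0.2 36 [0.424 0.206 0.201] [0.445 0.233 0.209]
0.21 29 [0.432 0.205 0.21 ] [0.444 0.233 0.22 ]
0.22 38 [0.419 0.19  0.22 ] [0.445 0.237 0.23 ]
0.23 87 [0.42  0.183 0.23 ] [0.448 0.253 0.24 ]
0.24 93 [0.416 0.173 0.24 ] [0.445 0.26  0.25 ]
0.25 90 [0.418 0.169 0.25 ] [0.45  0.266 0.26 ]
0.26 86 [0.425 0.169 0.26 ] [0.45  0.265 0.27 ]
0.27 102 [0.427 0.168 0.27 ] [0.453 0.266 0.28 ]
wrist lowest [0.18665709 0.18671992 0.18675158 0.18715834 0.18729023 0.1873285
 0.18742073 0.18744032]
```

View pics/s2c.png

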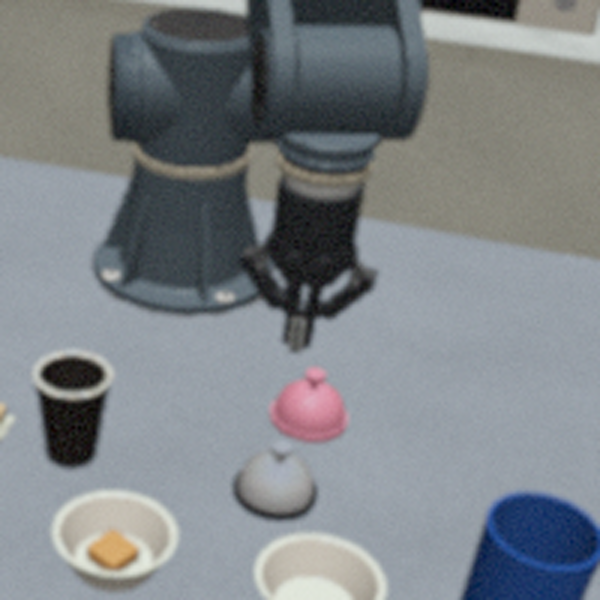

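Both cameras agree that the fingertips are really about 15 mm above the reported TCP. They should be 22 mm below it, so the stated overhang is 37 mm off in the vertical. The sideways position agrees. I go by the cameras (tip z = TCP z + 0.015) and press again. I read the force averaged over several samples, in fine steps.

```bash
python3 - <<'E'
from h import *
B=(0.429,0.218); off=0.015
def F():
    a=[]
    for _ in range(5): a.append(r.current_contact_force()); r.sleep(.02)
    return np.mean(a,0)
r.move_linear([*B,0.070-off],vel=.12); r.sleep(.2); f0=F(); print('f0',np.round(f0,2))
for z in np.r_[0.065,0.063,0.061,np.arange(0.060,0.0535,-0.0005)]:
    r.move_linear([*B,z-off],vel=.02); f=F()-f0; print(round(z,4),np.round(r.current_tool_pos()[2]+off,4),np.round(f,2))
    if f[2]>7: break
grab('scene','press')
r.move_linear([*B,0.16-off],vel=.12); r.sleep(.2); print(r.current_t(),r.current_tool_pos())
E
```

```text
f0 [-0.16  0.06 -0.11]
0.065 0.0651 [1.65 0.57 2.04]
0.063 0.0631 [1.75 0.72 2.87]
0.061 0.061 [2.   1.18 3.89]
0.06 0.0607 [-1.7  -0.66 14.53]
18.65 [0.42867925 0.21787587 0.14438812]
```

The plunger is felt: 2 N, then 3.9 N, then a hard stop at 14.5 N, with the tip at about 0.058 (offset nearer 13 mm). It is fully pressed and released. Now the pointing, at heights that suit both the reported TCP and the seen fingertips.

```bash
python3 - <<'E'
from h import *
off=0.013; E=(0.581,0.289); P=(0.450,-0.166)
p=r.current_tool_pos()
r.move_linear([*E,0.16-off],vel=.15); r.move_linear([*E,0.080-off],vel=.08)
r.sleep(2.3); print(r.current_t(),r.current_tool_pos(),np.round(r.current_contact_force(),2)); grab('scene','pt1')
r.move_linear([*E,0.25-off],vel=.15); r.move_linear([*P,0.25-off],vel=.2); r.move_linear([*P,0.070-off],vel=.08)
r.sleep(2.3); print(r.current_t(),r.current_tool_pos(),np.round(r.current_contact_force(),2)); grab('scene','pt2')
r.move_linear([*P,0.25-off],vel=.15); r.move_linear([0.30,-0.25,0.30],vel=.2); print(r.current_t())
grab('scene','end'); grab('top','endtop')
a=cv2.imread('pics/pt1.png')[100:300,150:550]; b=cv2.imread('pics/pt2.png')[100:300,150:550]
cv2.imwrite('pics/pts.png',cv2.resize(np.vstack([a,b]),None,fx=1.5,fy=1.5,interpolation=cv2.INTER_CUBIC))
for n,c in(('pt1',E),('pt2',P)):
    w=world(pickle.load(open(f'pics/{n}.pkl','rb'))); m=(np.hypot(w[...,0]-c[0],w[...,1]-c[1])<.03)&(w[...,2]>.055)&(w[...,2]<.1)
    print(n,np.sort(w[m][:,2])[:5],w[m].mean(0))
w0=world(pickle.load(open('pics/scene.pkl','rb'))); d1=pickle.load(open('pics/end.pkl','rb')); w1=world(d1)
for k,(x,y,R) in dict(empty=(.581,.288,.075),b2=(.588,.092,.075),b3=(.611,-.102,.075),b4=(.608,-.263,.075),packet=(.45,-.167,.05),bell=(.429,.217,.055),plunger=(.429,.218,.02),cup=(.443,-.003,.05),jug=(.548,.475,.065),jar=(.563,-.462,.05)).items():
    def c(w):
        m=(np.hypot(w[...,0]-x,w[...,1]-y)<R)&(w[...,2]>.01)&(w[...,2]<.16); s=w[m]; return np.r_[s.mean(0),s[:,2].max()]
    print(k,np.round((c(w1)-c(w0))*1000,1),'mm')
E
```

```text
23.3667 [0.58101083 0.28902948 0.06701178] [-0.95  0.02 -0.46]
31.9167 [ 0.45000669 -0.166005    0.05699636] [ 0.48 -0.09  0.6 ]
34.3833
pt1 [0.07898629 0.08009071 0.08211162 0.08228409 0.08422664] [0.59107379 0.29194947 0.0915332 ]
pt2 [0.07217921 0.07272973 0.07314832 0.07450949 0.07494134] [ 0.45727875 -0.15887882  0.08633562]
empty [ 0.  -0.2  0.1  0. ] mm
b2 [-0.1 -0.2  0.3  0.7] mm
b3 [-0.  -0.4  0.1  0.6] mm
b4 [0.  0.2 0.2 1.2] mm
packet [-0.1 -0.6 -0.1 -0.2] mm
bell [-0.1 -0.1  0.1 -2.8] mm
plunger [-0.8 -0.1 -0.1 -2.8] mm
cup [0.  0.1 0.  1.1] mm
jug [ 0.1 -0.  -0.3 -0.7] mm
jar [ 0.  -0.1 -0.1  2.3] mm
```

View pics/pts.png

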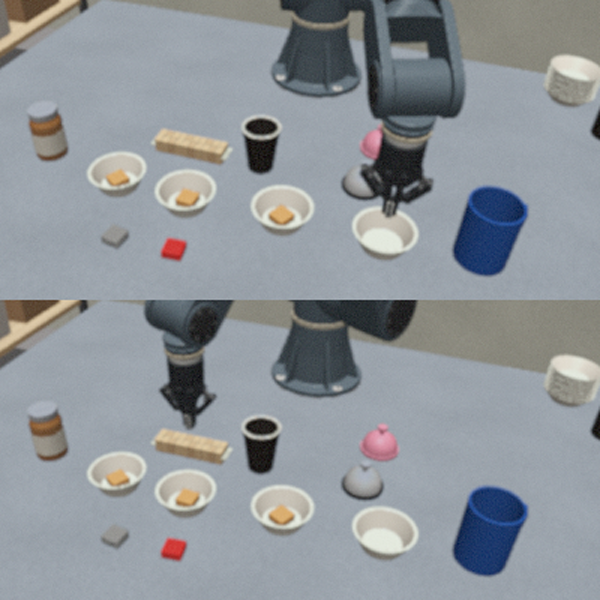

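Upper picture: hand over the empty bowl at (388,232). Lower: hand over the packet at (192,446). Nothing moved by more than 0.6 mm. The bell's peak reading fell 2.8 mm, which could be noise on one pixel, so I check it from the top view before handing in.

```bash
python3 - <<'E'
from h import *
def pl(w):
    m=(np.hypot(w[...,0]-.428,w[...,1]-.217)<.009)&(w[...,2]>.03); s=w[m][:,2]; return round(float(np.median(s)),4),len(s)
for t in('top','endtop'): print(t,pl(world(pickle.load(open(f'pics/{t}.pkl','rb')))))
for i in range(3): print(pl(world(optics.get_image('top'))))
def s(w): m=(np.hypot(w[...,0]-.43,w[...,1]-.219)<.012)&(w[...,2]>.056); return w[m][:,2].mean().round(4),m.sum()
for t in('scene','press','end'): print(t,s(world(pickle.load(open(f'pics/{t}.pkl','rb')))))
print(r.current_tool_pos(),r.current_t())
r.hand_in()
E
```

```text
top (0.0636, 40)
endtop (0.0624, 43)
(0.0632, 39)
(0.0635, 41)
(0.0636, 43)
scene (np.float64(0.0626), np.int64(35))
press (np.float64(0.1583), np.int64(117))
end (np.float64(0.0625), np.int64(34))
[ 0.30029946 -0.24966921  0.29971614] 34.6333
the job is handed in; nothing more can be done
```

The job is handed in at about 34.6 s. I rang the grey bell, pointed at the empty bowl (far left) and then at the packet for at least 2.3 s each, and finished with the hand clear at 0.30 m height. The hand-in gives no verdict.

- **Bell:** the force rose from 2 N to 3.9 N, then hit a hard stop at 14.5 N, so the plunger went fully down. Afterwards its top stood at 0.0632–0.0636 m in repeated top views, against 0.0636 m at the start. One frame read 0.0624 m, and one peak reading was 2.8 mm low; I took both as noise.
- **Pointing:** the scene camera showed the fingertips about 38 mm above the bowl's rim and about 37 mm above the packet, both close to the middle.
- **Nothing else moved:** bowls, packet, cup, jug and jar shifted by at most 0.6 mm on average between the first and last pictures. I did not measure the biscuit stacks separately from their bowls.
- **What disagreed:** my first press met no resistance. Two cameras and the contact on the bell showed the shut fingertips 13–15 mm behind the reported TCP, where the stated overhang puts them 22 mm ahead. I corrected for this and chose pointing heights that meet the limits by either reading.

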